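# Put the jar away in the push-to-open box

## Robot

A 6-joint arm with a two-finger parallel gripper is mounted at the origin on a cart in front of the work surface, level with it; the furniture and walls round the work are solid. World frame = base frame: x ahead of the robot, y to its left, z up, the work surface at z = 0. Lengths are in m, angles in rad, forces in N, time in s.
With the tool pointing down it reaches from about 0.35 to 0.925 m from the base axis. Payload 6.4 kg.
Tool frame: the origin (TCP) lies where the fingers leave the gripper's body, on its centre line; the fingertips stand 97 mm ahead of it and the grasp point (between the pads) lies ahead of it (env.grip_point_offset is the z of the grasp point in the tool frame, in m); z points along the fingers, x is the direction in which the jaws open and shut, and the axes are right-handed (so a half turn about z gives the same grasp; the last joint's range is limited). The gripper opens to 94 mm and grips with 3 to 60 N. Pads are 16 mm wide; open, the fingers measure 119 mm over their backs; the gripper's body (75 mm by 177 mm) begins 78 mm behind the grasp point.
Start: joints at [1.017, 0.245, 1.558, -0, 1.339, -0.174], TCP at [0.241, 0.604, 0.303] pointing down, gripper open.
Joint ranges: [-3.13, 3.13], [-1.02, 2.26], [0.13, 2.54], [-0.95, 4.09], [0.21, 2.88], [-2.74, 2.74]. Speed limits (rad/s): [2.57, 2.57, 3.14, 3.14, 3.14, 3.14].

## Interface

Orientations are given as a unit quaternion [w, x, y, z].
In Python, from station import env, viewer gives the robot as it stands. The module is installed in compiled form; this text tells all that it offers.
- The arm moves only by the tool jog_arm, never from a script. Its argument "targets" is a list of rows, each a list of 5 numbers: the shift along the tool's x, y, z in mm, then the turn about the tool's z in rad, then the closure, from -1 (fully open) to 1 (shut). A call has 1 to 5 rows; each row is the pose to reach, as a shift and turn from the pose commanded when the call began, along the tool's axes at that moment; what a row does not reach only later rows make up. A row lasts 1/12 s, in which the tool goes at most 41.7 mm and 7.16 degrees, less where a joint would pass 70% of its speed; a pose out of reach is approached as far as the arm can. A call with a gripper value outside its range is refused whole. The fingers move at their own pace and stop on an object; "newtons" is the grip in N (left out, the last holds). Time passes only in rows, so rows that repeat a pose let the fingers close. It gives the time, the measured TCP pose, the force and the opening at its end, in the units of the state.
- env.read_state(): the state, without advancing time (a new reading comes with each control period).
- viewer.capture(name): name is "scene" or "top" or "wrist"; returns the picture (420x560x3 uint8, red, green, blue); there is no depth.
- viewer.calibration(name): a dict with "fx", "fy", "cx", "cy" (pixels), "rvec" (rotation vector, rad) and "tvec" (3), from world to camera coordinates, as OpenCV has them. Camera axes: x right, y down, z forward; pixel columns grow to the right and rows downward; lengths in m; the calibration is good to about 2 mm. A picture is of the moment at which its call begins: read the wrist's pose just before it. calibration takes no time and is no camera call; for the wrist camera it gives the pose at the moment of the call.
- env.close_job(): hands the job in, once; it reports no verdict.
The state is a dict: "time_s": time; "joint_positions": joint angles; "joint_vel": joint speeds; "joint_torque": joint torques, N m; "eef_pos": TCP position; "orientation": TCP orientation; "ft_force": force on the tool from outside, world axes, zero at the start; "torque": the same for the moment, N m; "opening": finger opening in m.
Only numpy, scipy, OpenCV 4.12 (cv2) and the standard library are available. Lean on these libraries where they do the work, as an engineer would, in place of code of your own. Each camera call takes 0.05 s, during which the arm holds its last target.

## Task

Put the small honey jar away: press down on the box's hatch until its push-push latch lets go and it springs open, stand the jar upright inside in the large compartment, then swing the hatch shut and press it down again until the latch catches and keeps it closed. Feel for the end of the press and never push on the hatch with more than about 12 N; leave the salt shaker and the teaspoon alone.

Things in the scene. Friction and masses are not known exactly. Their poses are not given: they have to be found in the camera images.
- box: fixed brown wooden box, 176 x 176 mm, walls 6 mm thick, 86 mm high. Origin: centre of its underside; x points to the hinge side, -x to the hatch's free edge, y along the hinge, z up. Inside, a cross wall 70 mm high at x = -47 mm parts the latch bay (free-edge side) from the large compartment: x -45 to +82, y -82 to +82 mm, floor 6 mm above the worktop
- box_in (a point): point on the floor of the large compartment at the box's x = -2 mm, y = 0, a good place to stand the jar, clear of the open hatch; axes as the box's
- hatch (a joint): hatch angle, rad: 0 latched shut (level), negative pressed in, 2.15 fully open (leaning 0.58 rad back, at its stop). A spring and slow damper always push it open (about 3 N at the press point). Push-push latch: press from 0 to the sprung stop and let go: it swings fully open by itself. Press it back down to that stop and let go: it latches at 0
- hatch_press (a point): press point: centre of a 24 mm steel disc on the hatch's upper face, 154 mm from the hinge axis, 120 mm above the worktop when shut; z is the outward normal. The sprung stop is met 7 to 19 mm below the latched level here, different each time and not visible, then force rises 7 N per mm. Only pressing to it (7 to 10 N in all) is sure to work; let go earlier and the latch may not change
- hatch_hinge (a point): centre of the hinge axis: along box y, at box x = +90 mm, 113 mm above the worktop. The hatch: flat panel, 188 mm from hinge to free edge, 192 mm along the hinge; underside on the axis level, upper face 7 mm above; a 30 mm skirt on its three free edges, outside the box. Fully open its top is 272 mm above the worktop, its upper face turned away from the box
- honey_jar: the jar to put away: loose low round jar, 50 mm in diameter, 70 mm high, about 0.16 kg, wide flat lid; the shorter and wider of the two loose upright things to the right of the box. Origin: centre of its underside, z up
- salt_shaker: bystander: loose slender shaker with a domed top, 44 mm in diameter, 90 mm high, standing 7 to 12 cm from the jar. Origin: centre of its underside
- teaspoon: bystander: spoon lying flat on the worktop between box and jar, 130 x 27 x 11 mm. Origin: centre of its underside, x along it
Not all that is in view belongs to the job. Leave any pink or purple look-alike of the honey_jar alone.

How it is judged:
On the way, in this order (a step that is already met when the one before it is completed fails the run):
1. the shut hatch is pressed in (value of joint hatch below -0.02 rad), for 0.02 s.
2. the hatch has sprung open (value of joint hatch above 1.2 rad), for 0.1 s.
3. the jar stands upright in the large compartment, let go, with the hatch open (value of joint hatch above 1.2 rad and x of honey_jar in the frame of box between -0.047 and 0.085 m and y of honey_jar in the frame of box between -0.085 and 0.085 m and z of honey_jar in the frame of box below 0.012 m and angle between honey_jar's own z axis and vertical below 0.15 rad and contact force between the fingers and honey_jar below 0.1 N), for 0.1 s.
4. the hatch is pressed in again (value of joint hatch below -0.02 rad), for 0.02 s.
At the end, for the whole second after the job is handed in: The hatch stays shut by its latch (within 0.02 rad of the latched angle 0), and the jar stands upright (within 0.15 rad) and at rest on the floor of the box's large compartment (value of joint hatch between -0.02 and 0.02 rad and x of honey_jar in the frame of box between -0.047 and 0.085 m and y of honey_jar in the frame of box between -0.085 and 0.085 m and z of honey_jar in the frame of box below 0.012 m and angle between honey_jar's own z axis and vertical below 0.15 rad and linear speed of honey_jar below 0.02 m/s); the robot touches nothing.
It fails at once if the hatch is pushed with more than 15 N (contact force between any of the arm, the fingers and hatch above 15 N).
It fails at once if the salt shaker is moved by more than 30 mm or tipped (distance of salt_shaker from where it was at the start of the episode above 0.03 m or angle between salt_shaker's own z axis and vertical above 0.5 rad).
It fails at once if the teaspoon is moved by more than 30 mm (distance of teaspoon from where it was at the start of the episode above 0.03 m).
It also fails if it takes over 72 s, if anything falls off the work surface, if the arm or the gripper's body presses on something with over 40 N, if the wrist force passes 120 N, or if a joint passes its speed limit or range.

## Working session

There is one attempt and no reset: what is moved stays moved. The work goes in short steps, Python scripts to look and compute and a tool call to move; the robot and the scene stay as the last step left them, time stands still between calls to the robot, and variables do not carry over. Pictures are saved under pics/ and viewed, and the job is handed in when it is done.

Besides the shell and the picture viewer there is one more tool, called after ">>>" as name(argument=value, ...) on one line, values as JSON. jog_arm: Moves the arm, as the interface text tells. Its arguments: {"type":"object","properties":{"targets":{"type":"array","items":{"type":"array","items":{"type":"number"}}},"newtons":{"type":"number"}},"required":["targets"]}

```bash
mkdir -p pics
python3 - <<'E'
from station import env, viewer
import cv2
s=env.read_state(); print(s); print(env.grip_point_offset)
for n in ("scene","top","wrist"):
    c=viewer.calibration(n); print(n,c)
    im=viewer.capture(n); cv2.imwrite(f"pics/{n}0.png",im[:,:,::-1])
E
```

```text
{'time_s': 0.0, 'joint_positions': array([ 1.01691142e+00,  2.45822540e-01,  1.55901769e+00, -4.84522334e-05,
        1.33869406e+00, -1.74109262e-01]), 'joint_vel': array([-0.00136858,  0.00151065, -0.00088242,  0.00167325, -0.00224106,
        0.00085897]), 'joint_torque': array([-1.47448263e-03, -4.15816748e+01, -3.14608061e+01,  6.84711942e-02,
        3.31226655e-02, -1.53434285e-04]), 'eef_pos': array([0.24074527, 0.60331765, 0.3015378 ]), 'orientation': array([ 4.18610679e-04,  8.27858811e-01,  5.60935688e-01, -8.76243737e-04]), 'ft_force': array([-0.44949848,  0.03669433,  0.06189203]), 'torque': array([-0.00578603, -0.0165601 , -0.03095217]), 'opening': 0.09395150865256495}
0.0784
scene {'fx': 439.03174192376434, 'fy': 439.03174192376434, 'cx': 279.00592054431036, 'cy': 216.38930686917465, 'rvec': array([ 0.64830377, -2.63601331,  1.15006657]), 'tvec': array([0.3911823 , 0.34362674, 0.78113448])}
top {'fx': 543.1587776778586, 'fy': 543.1587776778586, 'cx': 280.8187295407831, 'cy': 213.8134653876604, 'rvec': array([ 2.18586516, -2.14895267,  0.11535002]), 'tvec': array([-0.16141431,  0.50675947,  1.10625031])}
wrist {'fx': 368.14567865429854, 'fy': 368.14567865429854, 'cx': 281.4612690373973, 'cy': 211.75039100553053, 'rvec': array([-2.40031719, -1.62711897, -0.22772921]), 'tvec': array([-0.64875652, -0.0286569 ,  0.3913593 ])}
```

View pics/scene0.png

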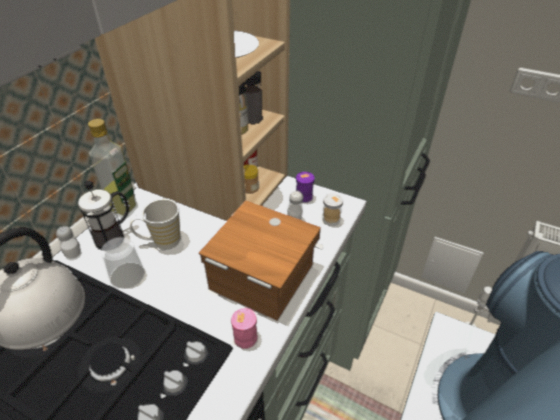

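View pics/top0.png

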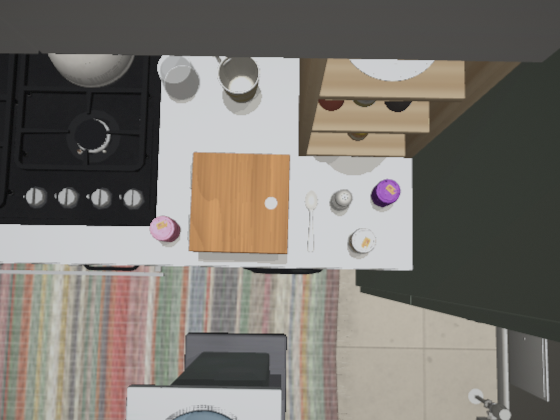

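View pics/wrist0.png

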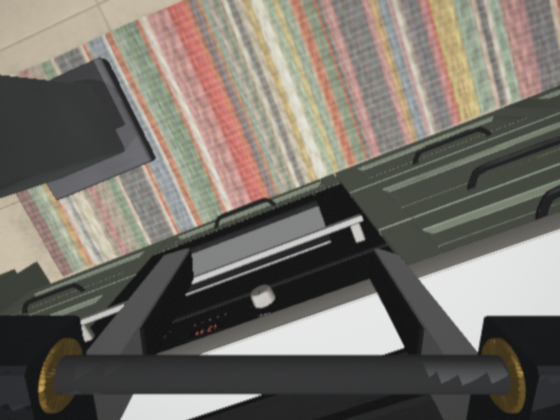

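```bash
cat > h.py <<'E'
import numpy as np, cv2
def ray(c,u,v):
    R,_=cv2.Rodrigues(c['rvec']); o=-R.T@c['tvec']
    d=R.T@np.array([(u-c['cx'])/c['fx'],(v-c['cy'])/c['fy'],1]); return o,d
def at_z(c,u,v,z):
    o,d=ray(c,u,v); return o+d*(z-o[2])/d[2]
def proj(c,p):
    p,_=cv2.projectPoints(np.array(p,float).reshape(-1,3),c['rvec'],c['tvec'],np.array([[c['fx'],0,c['cx']],[0,c['fy'],c['cy']],[0,0,1]]),None); return p.reshape(-1,2)
E
python3 - <<'E'
import cv2
im=cv2.imread('pics/top0.png'); c=im[140:270,180:420]; 
cv2.imwrite('pics/topc0.png',cv2.resize(c[:, :120],None,fx=5,fy=5,interpolation=cv2.INTER_CUBIC)[:600]); 
cv2.imwrite('pics/topc1.png',cv2.resize(im[170:260,290:420],None,fx=6,fy=6,interpolation=cv2.INTER_CUBIC))
im=cv2.imread('pics/scene0.png')
cv2.imwrite('pics/sc1.png',cv2.resize(im[160:310,190:370],None,fx=4,fy=4,interpolation=cv2.INTER_CUBIC))
E
```

```text
(no output)
```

View pics/topc0.png

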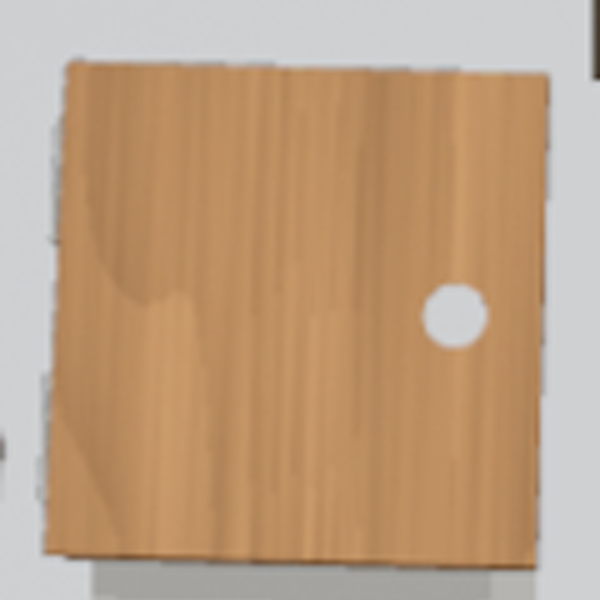

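View pics/topc1.png

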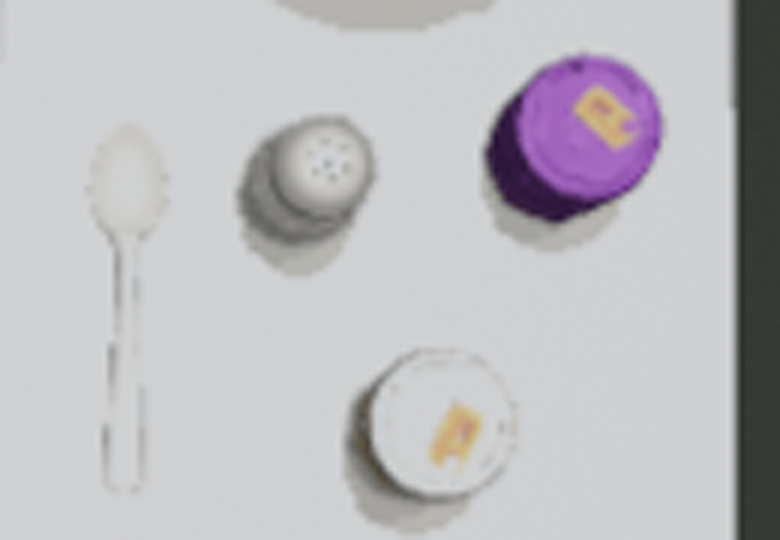

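View pics/sc1.png

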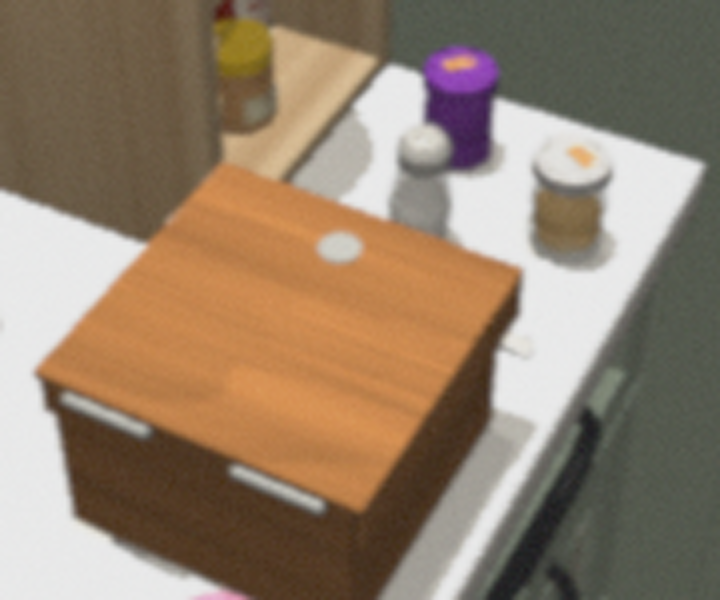

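Run:
```python
from station import env, viewer
from h import *
t=viewer.calibration('top'); s=viewer.calibration('scene')
f5=lambda x,y:(x/5+180-.4,y/5+140-.4); f6=lambda x,y:(x/6+290-.4,y/6+170-.4); f4=lambda x,y:(x/4+190-.4,y/4+160-.4)
for p in [(455,316),(68,62),(549,73),(536,567),(43,553)]: print('hatch',at_z(t,*f5(*p),.12).round(4))
print('disc scene',at_z(s,*f4(339,247),.12).round(4))
for p in [(222,165),(520,270),(362,512),(40,372)]: print('hatch sc',at_z(s,*f4(*p),.12).round(4))
print('jar',at_z(t,*f6(443,424),.07).round(4), 'sc',at_z(s,*f4(572,158),.07).round(4),'lid edge',at_z(t,*f6(370,424),.07)[:2].round(4),at_z(t,*f6(517,424),.07)[:2].round(4))
print('shaker',at_z(t,*f6(323,165),.088).round(4)); print('purple',at_z(t,*f6(590,120),.085).round(4))
for p in [(128,125),(125,490)]: print('spoon',at_z(t,*f6(*p),.008).round(4))
print('edge',at_z(t,355,269,0).round(3),at_z(t,412,200,0).round(3))
for p in [(305,155),(405,155)]: print('shelf z?',at_z(t,*p,0).round(3),at_z(t,*p,.4).round(3))
```

```text
hatch [ 0.5205 -0.1328  0.12  ]
hatch [0.617  0.0189 0.12  ]
hatch [ 0.6159 -0.1674  0.12  ]
hatch [ 0.4249 -0.1654  0.12  ]
hatch [0.427 0.022 0.12 ]
disc scene [ 0.5229 -0.1331  0.12  ]
hatch sc [ 0.6153 -0.1626  0.12  ]
hatch sc [ 0.4274 -0.1625  0.12  ]
hatch sc [0.4273 0.0226 0.12  ]
hatch sc [0.6145 0.0194 0.12  ]
jar [ 0.4546 -0.3186  0.07  ] sc [ 0.4573 -0.3179  0.07  ] lid edge [ 0.4542 -0.2943] [ 0.455  -0.3432]
shaker [ 0.5384 -0.2762  0.088 ]
purple [ 0.5553 -0.3649  0.085 ]
spoon [ 0.5626 -0.2161  0.008 ]
spoon [ 0.4332 -0.2165  0.008 ]
edge [ 0.398 -0.312  0.   ] [ 0.547 -0.433  0.   ]
shelf z? [ 0.641 -0.203  0.   ] [ 0.554 -0.186  0.4  ]
shelf z? [ 0.645 -0.419  0.   ] [ 0.556 -0.327  0.4  ]
```

White-lidded amber jar, top (364,240), is the honey jar: it is short and wide, right of the box and 93 mm from the shaker. The purple one (386,192) and the pink one (164,228) are decoys. The slender grey thing (343,199) is the shaker and the spoon is at (311,220). The hatch disc measures (0.5215, -0.133), which is 154 mm from the hinge edge at y≈0.021, as stated, and both cameras agree to within 3 mm.

>>> jog_arm(targets=[[-579, 534, 0, 1.19, 1], [-579, 534, 0, 1.19, 1], [-579, 534, 0, 1.19, 1], [-579, 534, 0, 1.19, 1], [-579, 534, 0, 1.19, 1]], newtons=10)

```text
time_s: 0.57
eef_pos: [0.3154, 0.4073, 0.3022]
orientation: [0.0, 0.961, 0.277, -0.0]
ft_force: [0.9, 0.6, 0.4]
opening: 0.0642
```

```bash
cat > to.py <<'E'
import sys,numpy as np
from scipy.spatial.transform import Rotation as R
from station import env
s=env.read_state(); q=s['orientation']; M=R.from_quat([q[1],q[2],q[3],q[0]]).as_matrix()
tgt=np.array([float(a) for a in sys.argv[1:4]])
d=M.T@(tgt-s['eef_pos'])*1000
ang=np.arctan2(M[1,0],M[0,0])
print('t',round(s['time_s'],2),'pos',s['eef_pos'].round(4),'tool x ang',ang.round(3),'shift',d.round(1),'turn to 0:',ang.round(3),'F',s['ft_force'].round(2),'open',round(s['opening'],4),'tilt',M[:,2].round(4),'j',s['joint_positions'].round(2))
E
python3 to.py 0.5215 -0.133 0.247
```

```text
t 0.57 pos [0.3154 0.4073 0.3022] tool x ang 0.561 shift [-112.7  567.2   55.4] turn to 0: 0.561 F [0.91 0.57 0.4 ] open 0.0642 tilt [-3.e-04 -4.e-04 -1.e+00] j [ 0.69 -0.07  1.9  -0.    1.32  0.13]
```

>>> jog_arm(targets=[[-113, 567, 0, 0.56, 1], [-113, 567, 0, 0.56, 1], [-113, 567, 0, 0.56, 1], [-113, 567, 0, 0.56, 1], [-113, 567, 0, 0.56, 1]])

```text
time_s: 0.98
eef_pos: [0.3906, 0.2129, 0.3026]
orientation: [-0.0, 1.0, 0.001, 0.0]
ft_force: [0.5, 0.8, 0.0]
opening: 0.0306
```

```bash
python3 to.py 0.5215 -0.133 0.247
```

```text
t 0.98 pos [0.3906 0.2129 0.3026] tool x ang 0.001 shift [130.5 346.1  55.6] turn to 0: 0.001 F [0.51 0.82 0.01] open 0.0306 tilt [ 3.e-04  1.e-04 -1.e+00] j [ 0.24 -0.26  2.06 -0.    1.34  0.24]
```

>>> jog_arm(targets=[[130, 346, 0, 0, 1], [130, 346, 0, 0, 1], [130, 346, 0, 0, 1], [130, 346, 0, 0, 1], [130, 346, 0, 0, 1]])

```text
time_s: 1.4
eef_pos: [0.4651, 0.0181, 0.3027]
orientation: [-0.0, 1.0, 0.003, 0.0]
ft_force: [1.3, -0.3, 0.2]
opening: 0.0008
```

```bash
python3 to.py 0.5215 -0.133 0.227
```

```text
t 1.4 pos [0.4651 0.0181 0.3027] tool x ang 0.006 shift [ 55.5 151.4  75.7] turn to 0: 0.006 F [ 1.33 -0.33  0.19] open 0.0008 tilt [ 4.e-04  0.e+00 -1.e+00] j [-0.21 -0.2   2.01  0.    1.33 -0.21]
```

>>> jog_arm(targets=[[56, 151, 0, 0, 1], [56, 151, 0, 0, 1], [56, 151, 20, 0, 1], [56, 151, 50, 0, 1], [56, 151, 70, 0, 1]])

```text
time_s: 1.82
eef_pos: [0.5235, -0.1347, 0.2331]
orientation: [0.001, 1.0, 0.001, 0.002]
ft_force: [-0.8, -0.4, 0.3]
opening: 0.0005
```

```bash
python3 to.py 0.5215 -0.133 0.217
python3 - <<'E'
from station import viewer
import cv2
cv2.imwrite('pics/top1.png',viewer.capture('top')[:,:,::-1])
cv2.imwrite('pics/w1.png',viewer.capture('wrist')[:,:,::-1])
E
```

```text
t 1.82 pos [ 0.5235 -0.1347  0.2331] tool x ang 0.002 shift [-2.1 -1.7 16.1] turn to 0: 0.002 F [-0.77 -0.42  0.34] open 0.0005 tilt [ 0.004  -0.0027 -1.    ] j [-0.46  0.06  1.9  -0.    1.18 -0.46]
```

View pics/w1.png

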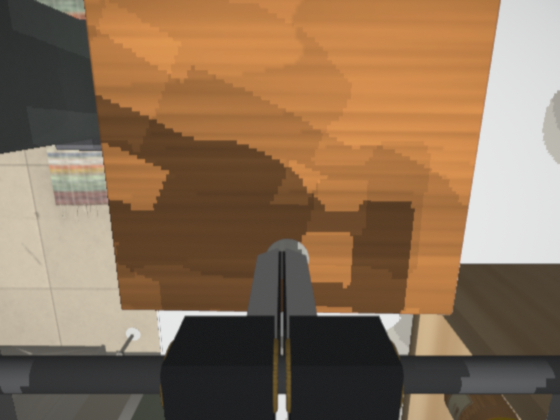

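The closed fingertips stand over the disc at wrist pixel (287,248). Next I press down in small steps.

>>> jog_arm(targets=[[-2, -1, 5, 0, 1], [-2, -1, 10, 0, 1], [-2, -1, 12, 0, 1], [-2, -1, 12, 0, 1]])

```text
time_s: 2.25
eef_pos: [0.5201, -0.1286, 0.2216]
orientation: [0.0, 1.0, 0.004, 0.001]
ft_force: [-0.2, 0.2, 0.8]
opening: 0.0004
```

>>> jog_arm(targets=[[0, 0, 1, 0, 1], [0, 0, 2, 0, 1], [0, 0, 3, 0, 1], [0, 0, 4, 0, 1], [0, 0, 4, 0, 1]])

```text
time_s: 2.67
eef_pos: [0.5201, -0.1294, 0.2171]
orientation: [0.0, 1.0, 0.003, 0.0]
ft_force: [-0.3, 1.3, 3.2]
opening: 0.0002
```

>>> jog_arm(targets=[[0, 0, 1.5, 0, 1], [0, 0, 3, 0, 1], [0, 0, 4.5, 0, 1], [0, 0, 6, 0, 1]])

```text
time_s: 3.0
eef_pos: [0.5202, -0.1296, 0.2109]
orientation: [0.0, 1.0, 0.003, 0.0]
ft_force: [-0.5, 0.6, 4.7]
opening: 0.0005
```

>>> jog_arm(targets=[[0, 0, 0.5, 0, 1], [0, 0, 1, 0, 1]])

```text
time_s: 3.17
eef_pos: [0.5201, -0.1296, 0.2098]
orientation: [0.0, 1.0, 0.003, 0.0]
ft_force: [-0.2, 0.2, 4.5]
opening: 0.0006
```

>>> jog_arm(targets=[[0, 0, 0.5, 0, 1], [0, 0, 1, 0, 1]])

```text
time_s: 3.33
eef_pos: [0.5201, -0.1295, 0.2088]
orientation: [0.0, 1.0, 0.003, 0.0]
ft_force: [0.9, 0.5, 3.8]
opening: 0.0007
```

>>> jog_arm(targets=[[0, 0, 0.4, 0, 1], [0, 0, 0.8, 0, 1]])

```text
time_s: 3.5
eef_pos: [0.5201, -0.1295, 0.208]
orientation: [0.0, 1.0, 0.003, 0.0]
ft_force: [0.6, 0.5, 4.6]
opening: 0.0004
```

```bash
true
```

>>> jog_arm(targets=[[0, 0, 0.4, 0, 1], [0, 0, 0.8, 0, 1]])

```text
time_s: 3.67
eef_pos: [0.5201, -0.1295, 0.2072]
orientation: [0.0, 1.0, 0.003, 0.0]
ft_force: [0.6, 0.2, 3.7]
opening: 0.001
```

>>> jog_arm(targets=[[0, 0, 0.4, 0, 1], [0, 0, 0.8, 0, 1]])

```text
time_s: 3.83
eef_pos: [0.5201, -0.1295, 0.2065]
orientation: [0.0, 1.0, 0.003, 0.0]
ft_force: [1.8, -0.4, 5.4]
opening: 0.0008
```

>>> jog_arm(targets=[[0, 0, 0.2, 0, 1], [0, 0, 0.4, 0, 1]])

```text
time_s: 4.0
eef_pos: [0.5202, -0.1295, 0.2063]
orientation: [0.0, 1.0, 0.003, 0.0]
ft_force: [1.7, 0.1, 6.4]
opening: 0.0007
```

>>> jog_arm(targets=[[0, 0, 0.2, 0, 1], [0, 0, 0.3, 0, 1]])

```text
time_s: 4.17
eef_pos: [0.5202, -0.1295, 0.2061]
orientation: [0.0, 1.0, 0.003, 0.0]
ft_force: [0.8, 0.4, 7.0]
opening: 0.0005
```

>>> jog_arm(targets=[[0, 0, 0.2, 0, 1], [0, 0, 0.3, 0, 1]])

```text
time_s: 4.33
eef_pos: [0.5202, -0.1295, 0.2059]
orientation: [0.0, 1.0, 0.003, 0.0]
ft_force: [0.6, 0.4, 7.3]
opening: 0.0009
```

>>> jog_arm(targets=[[0, 0, 0.2, 0, 1], [0, 0, 0.4, 0, 1], [0, 0, 0.4, 0, 1]])

```text
time_s: 4.58
eef_pos: [0.5202, -0.1295, 0.2057]
orientation: [0.0, 1.0, 0.003, 0.0]
ft_force: [-0.1, 1.2, 7.7]
opening: 0.0003
```

A firm stop at about 11 mm depth and 7.7 N, so I retreat up and away from the hinge.

>>> jog_arm(targets=[[0, 0, -15, 0, 1], [0, 30, -50, 0, 1], [0, 65, -75, 0, 1], [0, 100, -95, 0, 1], [0, 135, -110, 0, -0.4]])

```text
time_s: 5.0
eef_pos: [0.5203, -0.2647, 0.3156]
orientation: [-0.0, 1.0, 0.004, -0.0]
ft_force: [1.4, 0.3, -0.0]
opening: 0.004
```

```bash
python3 to.py 0.456 -0.318 0.30
python3 - <<'E'
from station import viewer
import cv2
cv2.imwrite('pics/s2.png',viewer.capture('scene')[:,:,::-1])
E
```

```text
t 5.0 pos [ 0.5203 -0.2647  0.3156] tool x ang 0.007 shift [-64.6  52.9  15.6] turn to 0: 0.007 F [ 1.36  0.29 -0.01] open 0.004 tilt [-7.e-04  1.e-04 -1.e+00] j [-0.66  0.08  1.72 -0.    1.34 -0.67]
```

View pics/s2.png

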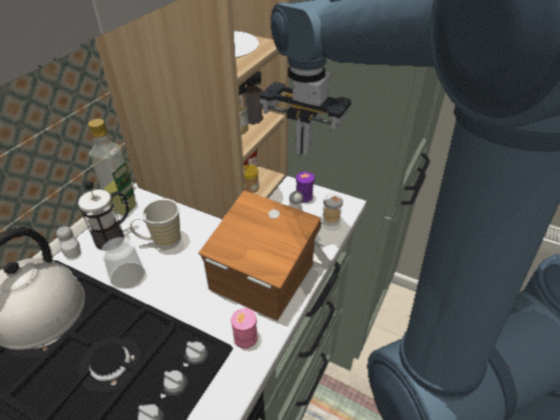

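The hatch is rising: its disc has moved up from row 222 to 214. On to above the jar.

>>> jog_arm(targets=[[-65, 53, 0, 0, -0.75], [-65, 53, 0, 0, -0.75], [-65, 53, 0, 0, -0.75], [-65, 53, 0, 0, -0.75]])

```text
time_s: 5.38
eef_pos: [0.4544, -0.3179, 0.3131]
orientation: [-0.001, 1.0, 0.001, -0.001]
ft_force: [0.3, 0.1, 0.2]
opening: 0.0341
```

```bash
python3 to.py 0.456 -0.318 0.123
python3 - <<'E'
from station import viewer
from h import *
c=viewer.calibration('wrist'); print(proj(c,[[.456,-.318,.07],[.456,-.318,0],[.538,-.276,.088]]))
a=viewer.capture('wrist'); b=viewer.capture('scene')
cv2.imwrite('pics/w3.png',a[:,:,::-1]); cv2.imwrite('pics/s3.png',b[:,:,::-1])
E
```

```text
t 5.38 pos [ 0.4544 -0.3179  0.3131] tool x ang 0.002 shift [  2.    0.5 190.1] turn to 0: 0.002 F [0.3  0.13 0.16] open 0.0341 tilt [-0.0021  0.0021 -1.    ] j [-0.81  0.01  1.79 -0.    1.34 -0.82]
[[283.98567689 198.62069037]
 [283.7294011  183.14760637]
 [383.22001171 154.97325326]]
```

View pics/w3.png

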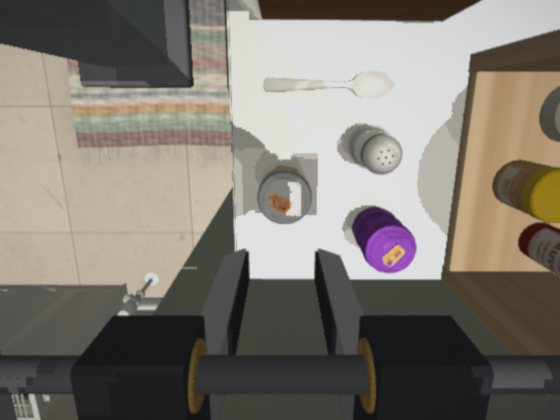

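View pics/s3.png

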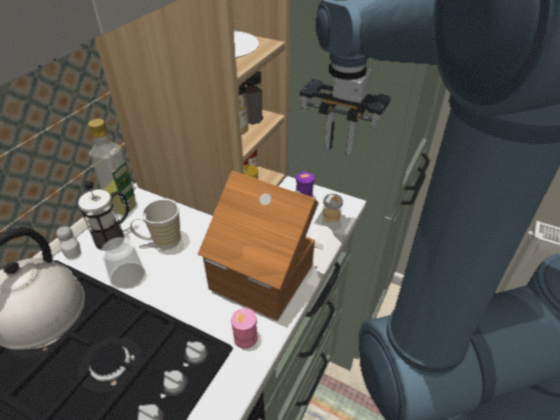

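The jar lid is at wrist pixel (285,198), against a prediction of (284,199), so the measurement holds. The hatch is opening. I descend on the jar.

>>> jog_arm(targets=[[2, 0, 25, 0, -0.75], [2, 0, 50, 0, -0.75], [2, 0, 75, 0, -0.75], [2, 0, 100, 0, -0.75], [2, 0, 120, 0, -0.75]])

```text
time_s: 5.9
eef_pos: [0.4585, -0.3152, 0.1921]
orientation: [-0.001, 1.0, 0.004, -0.001]
ft_force: [-0.3, -0.7, -0.5]
opening: 0.0757
```

```bash
python3 to.py 0.456 -0.318 0.120
```

```text
t 5.9 pos [ 0.4585 -0.3152  0.1921] tool x ang 0.009 shift [-2.3  2.9 72.1] turn to 0: 0.009 F [-0.34 -0.68 -0.51] open 0.0757 tilt [-0.0019  0.0021 -1.    ] j [-0.81  0.16  1.88  0.    1.11 -0.81]
```

>>> jog_arm(targets=[[-2, 3, 20, 0, -0.75], [-2, 3, 40, 0, -0.75], [-2, 3, 60, 0, -0.75], [-2, 3, 72, 0, -0.75], [-2, 3, 72, 0, -0.75]])

```text
time_s: 6.32
eef_pos: [0.4554, -0.3178, 0.1193]
orientation: [-0.002, 1.0, 0.004, -0.002]
ft_force: [-0.8, 0.5, -0.7]
opening: 0.0825
```

>>> jog_arm(targets=[[0, 0, 0, 0, 0.3], [0, 0, 0, 0, 0.3], [0, 0, 0, 0, 0.3], [0, 0, 0, 0, 0.3], [0, 0, 0, 0, 0.3]], newtons=15)

```text
time_s: 6.73
eef_pos: [0.4565, -0.3206, 0.1236]
orientation: [0.001, 1.0, 0.003, 0.001]
ft_force: [0.2, -0.2, -1.6]
opening: 0.0523
```

```bash
python3 to.py 0.456 -0.318 0.120
```

```text
t 6.73 pos [ 0.4565 -0.3206  0.1236] tool x ang 0.006 shift [-0.4 -2.6  3.6] turn to 0: 0.006 F [ 0.23 -0.15 -1.57] open 0.0523 tilt [ 0.0012 -0.0013 -1.    ] j [-0.82  0.27  1.9   0.    0.98 -0.82]
```

>>> jog_arm(targets=[[0, 0, 0, 0, 0.3], [0, 0, 0, 0, 0.3], [0, 0, 0, 0, 0.3]])

```text
time_s: 6.98
eef_pos: [0.4564, -0.3206, 0.1234]
orientation: [0.0, 1.0, 0.003, 0.0]
ft_force: [-2.6, 0.6, 4.7]
opening: 0.0502
```

```bash
python3 to.py 0.456 -0.318 0.250
python3 - <<'E'
from station import viewer
from h import *
b=viewer.capture('scene')
cv2.imwrite('pics/s4.png',b[:,:,::-1])
E
```

```text
t 6.98 pos [ 0.4564 -0.3206  0.1234] tool x ang 0.006 shift [  -0.2   -2.5 -126.6] turn to 0: 0.006 F [-2.61  0.65  4.73] open 0.0502 tilt [ 8.e-04 -9.e-04 -1.e+00] j [-0.82  0.27  1.9  -0.    0.98 -0.82]
```

View pics/s4.png

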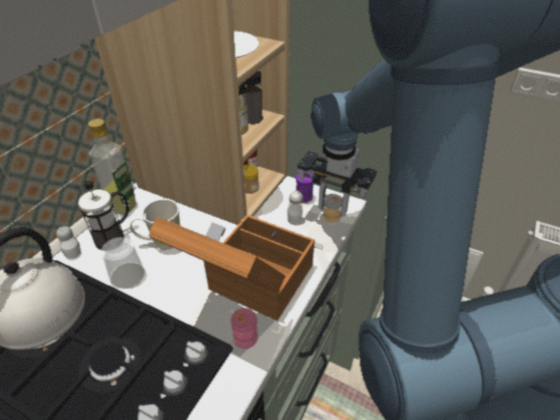

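The jar is held, opening 50.2 mm as expected, and the hatch is fully open. I lift it now.

>>> jog_arm(targets=[[0, 0, -15, 0, 0.3], [0, 0, -40, 0, 0.3], [0, 0, -70, 0, 0.3], [0, 0, -100, 0, 0.3], [0, 0, -127, 0, 0.3]])

```text
time_s: 7.45
eef_pos: [0.4557, -0.3199, 0.2503]
orientation: [-0.0, 1.0, 0.003, -0.0]
ft_force: [-0.1, -0.4, -1.4]
opening: 0.05
```

```bash
python3 to.py 0.522 -0.071 0.25
```

```text
t 7.45 pos [ 0.4557 -0.3199  0.2503] tool x ang 0.006 shift [  67.8 -248.5    0.5] turn to 0: 0.006 F [-0.06 -0.38 -1.4 ] open 0.05 tilt [-7.e-04  8.e-04 -1.e+00] j [-0.82  0.08  1.84  0.    1.22 -0.82]
```

>>> jog_arm(targets=[[8, -30, 0, 0, 0.3], [16, -58, 0, 0, 0.3], [24, -88, 0, 0, 0.3], [32, -118, 0, 0, 0.3], [40, -148, 0, 0, 0.3]])

```text
time_s: 7.87
eef_pos: [0.4947, -0.1704, 0.2487]
orientation: [-0.0, 1.0, 0.003, -0.001]
ft_force: [0.3, -0.8, -2.2]
opening: 0.05
```

>>> jog_arm(targets=[[8, -30, 0, 0, 0.3], [16, -58, 0, 0, 0.3], [23, -82, 0, 0, 0.3], [28, -100, 0, 0, 0.3], [28, -100, 0, 0, 0.3]])

```text
time_s: 8.28
eef_pos: [0.5224, -0.0689, 0.2485]
orientation: [-0.001, 1.0, 0.005, -0.001]
ft_force: [-0.4, -1.1, -1.7]
opening: 0.05
```

```bash
python3 to.py 0.522 -0.071 0.13
python3 - <<'E'
from station import viewer
from h import *
b=viewer.capture('scene')
cv2.imwrite('pics/s5.png',b[:,:,::-1])
b=viewer.capture('top')
cv2.imwrite('pics/t5.png',b[:,:,::-1])
E
```

```text
t 8.28 pos [ 0.5224 -0.0689  0.2485] tool x ang 0.01 shift [ -0.2   2.3 118.5] turn to 0: 0.01 F [-0.39 -1.07 -1.69] open 0.05 tilt [-0.0016  0.0015 -1.    ] j [-0.35  0.01  1.92  0.    1.21 -0.36]
```

View pics/s5.png

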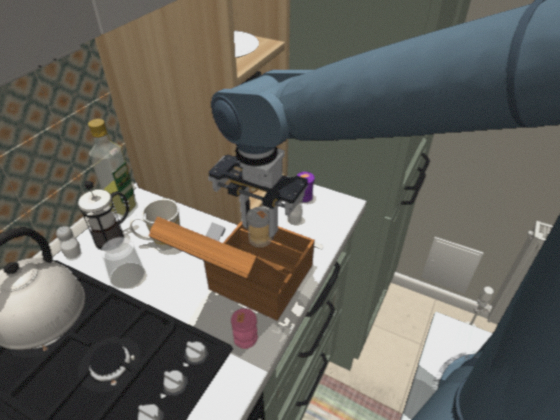

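View pics/t5.png

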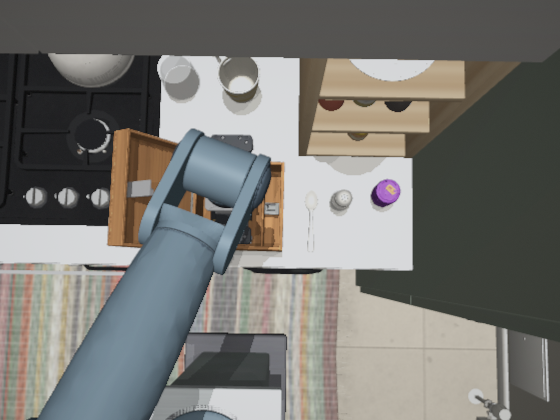

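>>> jog_arm(targets=[[0, 2, 25, 0, 0.3], [0, 2, 50, 0, 0.3], [0, 2, 75, 0, 0.3], [0, 2, 95, 0, 0.3], [0, 2, 106, 0, 0.3]])

```text
time_s: 8.8
eef_pos: [0.5208, -0.0745, 0.1406]
orientation: [-0.001, 1.0, 0.002, -0.002]
ft_force: [0.4, 0.3, -1.6]
opening: 0.0502
```

>>> jog_arm(targets=[[0, 0, 3, 0, 0.3], [0, 0, 6, 0, 0.3], [0, 0, 8, 0, 0.3], [0, 0, 9, 0, 0.3]])

```text
time_s: 9.13
eef_pos: [0.5233, -0.0743, 0.1356]
orientation: [0.0, 1.0, 0.003, 0.001]
ft_force: [0.3, 0.7, -1.3]
opening: 0.05
```

>>> jog_arm(targets=[[0, 0, 1, 0, 0.3], [0, 0, 2, 0, 0.3], [0, 0, 3, 0, 0.3], [0, 0, 3, 0, 0.3]])

```text
time_s: 9.47
eef_pos: [0.5226, -0.0738, 0.1317]
orientation: [0.0, 1.0, 0.003, 0.0]
ft_force: [0.2, 0.3, -1.3]
opening: 0.0503
```

>>> jog_arm(targets=[[0, 0, 1, 0, 0.3], [0, 0, 2, 0, 0.3], [0, 0, 2, 0, 0.3]])

```text
time_s: 9.72
eef_pos: [0.5227, -0.074, 0.1298]
orientation: [0.0, 1.0, 0.003, 0.0]
ft_force: [-0.3, -0.1, 0.1]
opening: 0.05
```

The floor is touched (force went from -1.3 to 0.1 N), so I release.

>>> jog_arm(targets=[[0, 0, 0.5, 0, -0.5], [0, 0, 0.5, 0, -0.5], [0, 0, 0.5, 0, -0.5], [0, 0, 0.5, 0, -0.5], [0, 0, 0.5, 0, -0.5]])

```text
time_s: 10.13
eef_pos: [0.5226, -0.0738, 0.1292]
orientation: [0.0, 1.0, 0.003, 0.0]
ft_force: [0.4, -0.5, 0.2]
opening: 0.0704
```

>>> jog_arm(targets=[[0, 0, -10, 0, -0.5], [0, 0, -40, 0, -0.5], [0, 0, -80, 0, -0.5], [0, 0, -120, 0, -0.5], [0, 0, -155, 0, -0.5]])

```text
time_s: 10.55
eef_pos: [0.5226, -0.0738, 0.2875]
orientation: [0.0, 1.0, 0.003, 0.001]
ft_force: [1.0, -0.7, -0.2]
opening: 0.0707
```

```bash
python3 to.py 0.522 -0.16 0.29
python3 - <<'E'
from station import viewer
from h import *
c=viewer.calibration('wrist'); print(proj(c,[[.522,-.073,.076]]))
b=viewer.capture('wrist')
cv2.imwrite('pics/w6.png',b[:,:,::-1])
b=viewer.capture('scene')
cv2.imwrite('pics/s6.png',cv2.resize(b[160:320,130:370],None,fx=3,fy=3)[:,:,::-1])
E
```

```text
t 10.55 pos [ 0.5226 -0.0738  0.2875] tool x ang 0.006 shift [-1.1 86.2 -2.5] turn to 0: 0.006 F [ 0.99 -0.75 -0.18] open 0.0707 tilt [ 1.9e-03 -6.0e-04 -1.0e+00] j [-0.36 -0.03  1.88  0.    1.28 -0.36]
[[280.41546163 206.11087347]]
```

View pics/w6.png

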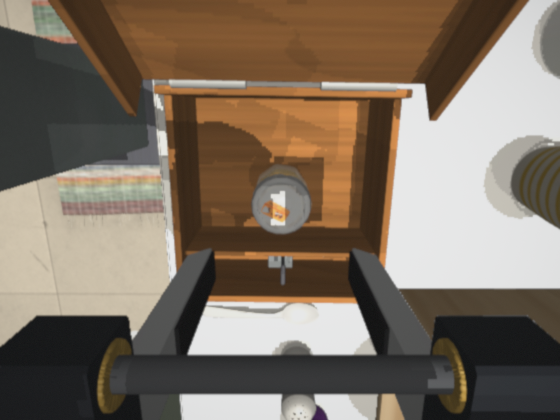

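View pics/s6.png

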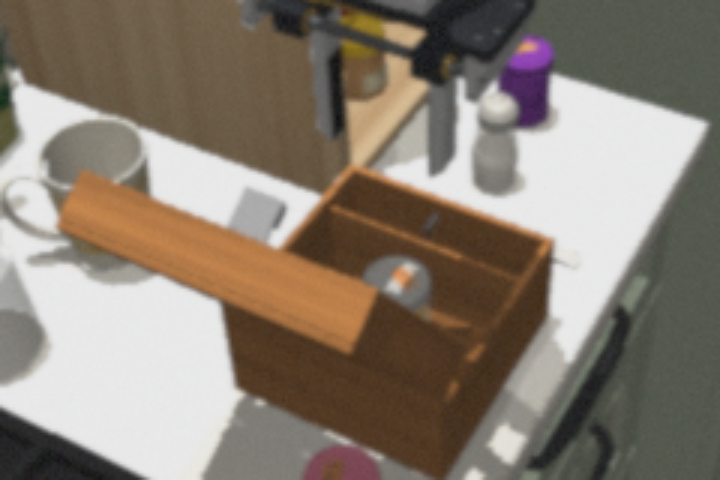

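The jar stands upright in the large compartment (wrist 281,203). The hatch is open and leans back. Now I go over it to its outer face with the fingers closed.

>>> jog_arm(targets=[[0, 0, -35, 0, 1], [0, 0, -70, 0, 1], [0, 0, -105, 0, 1], [0, -15, -125, 0, 1], [0, -55, -125, 0, 1]])

```text
time_s: 11.07
eef_pos: [0.5236, -0.0212, 0.4148]
orientation: [0.002, 1.0, 0.0, 0.004]
ft_force: [-0.2, 0.4, 0.6]
opening: 0.0405
```

>>> jog_arm(targets=[[0, -40, 0, 0, 1], [0, -80, 0, 0, 1], [0, -120, 0, 0, 1], [0, -160, 0, 0, 1], [0, -200, 0, 0, 1]])

```text
time_s: 11.48
eef_pos: [0.5203, 0.1831, 0.4088]
orientation: [0.0, 1.0, 0.003, -0.0]
ft_force: [0.4, 0.3, 0.2]
opening: 0.007
```

```bash
python3 to.py 0.522 0.18 0.33
python3 - <<'E'
from station import viewer
from h import *
b=viewer.capture('scene')
cv2.imwrite('pics/s7.png',b[:,:,::-1])
E
```

```text
t 11.48 pos [0.5203 0.1831 0.4088] tool x ang 0.006 shift [ 1.7  3.1 78.8] turn to 0: 0.006 F [0.4 0.3 0.2] open 0.007 tilt [-5.e-04 -1.e-04 -1.e+00] j [ 0.13 -0.06  1.69 -0.    1.51  0.13]
```

View pics/s7.png

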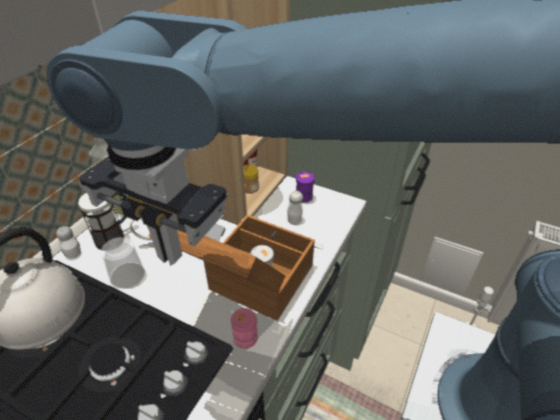

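>>> jog_arm(targets=[[1, 3, 30, 0, 1], [1, 3, 60, 0, 1], [1, 3, 79, 0, 1], [1, 15, 79, 0, 1], [1, 30, 79, 0, 1]])

```text
time_s: 11.95
eef_pos: [0.5214, 0.1509, 0.3288]
orientation: [0.0, 1.0, 0.004, -0.002]
ft_force: [0.1, -0.2, 1.7]
opening: 0.0005
```

>>> jog_arm(targets=[[0, 4, 0, 0, 1], [0, 8, 0, 0, 1], [0, 12, 0, 0, 1], [0, 16, 0, 0, 1], [0, 20, 0, 0, 1]])

```text
time_s: 12.37
eef_pos: [0.5229, 0.1319, 0.332]
orientation: [-0.001, 1.0, 0.003, 0.002]
ft_force: [-0.1, 5.2, 3.7]
opening: 0.0004
```

```bash
python3 to.py 0.522 0.036 0.33
```

```text
t 12.37 pos [0.5229 0.1319 0.332 ] tool x ang 0.006 shift [-1.5 95.8  1.7] turn to 0: 0.006 F [-0.11  5.22  3.75] open 0.0004 tilt [ 0.0033  0.0028 -1.    ] j [ 0.04 -0.04  1.81  0.    1.37  0.03]
```

>>> jog_arm(targets=[[0, 6, -5, 0, 1], [0, 13, -9, 0, 1], [0, 20, -13, 0, 1], [0, 28, -17, 0, 1], [0, 36, -20, 0, 1]])

```text
time_s: 12.78
eef_pos: [0.5224, 0.0944, 0.3504]
orientation: [-0.0, 1.0, 0.003, -0.0]
ft_force: [0.4, 3.5, 0.7]
opening: 0.0007
```

```bash
python3 to.py 0.522 0.036 0.368
```

```text
t 12.78 pos [0.5224 0.0944 0.3504] tool x ang 0.006 shift [ -0.8  58.4 -17.6] turn to 0: 0.006 F [0.35 3.55 0.7 ] open 0.0007 tilt [-5.e-04  1.e-04 -1.e+00] j [-0.03 -0.07  1.81  0.    1.41 -0.04]
```

Force is low (3.6 N), so I keep following the arc.

>>> jog_arm(targets=[[0, 7, -4, 0, 1], [0, 14, -8, 0, 1], [0, 21, -11, 0, 1], [0, 28, -13, 0, 1], [0, 35, -15, 0, 1]])

```text
time_s: 13.2
eef_pos: [0.5227, 0.0594, 0.3652]
orientation: [-0.0, 1.0, 0.003, -0.0]
ft_force: [0.3, 1.1, -2.2]
opening: 0.0006
```

>>> jog_arm(targets=[[0, 6, -1, 0, 1], [0, 12, -2, 0, 1], [0, 18, -2, 0, 1], [0, 24, -2, 0, 1], [0, 30, -2, 0, 1]])

```text
time_s: 13.62
eef_pos: [0.523, 0.0297, 0.3675]
orientation: [-0.0, 1.0, 0.003, 0.0]
ft_force: [-1.1, 3.0, 1.7]
opening: 0.0003
```

```bash
python3 to.py 0.522 -0.0066 0.364
python3 - <<'E'
from station import viewer
from h import *
b=viewer.capture('scene')
cv2.imwrite('pics/s8.png',b[:,:,::-1])
E
```

```text
t 13.62 pos [0.523  0.0297 0.3675] tool x ang 0.006 shift [-1.2 36.3  3.5] turn to 0: 0.006 F [-1.12  3.01  1.74] open 0.0003 tilt [ 2.e-04  2.e-04 -1.e+00] j [-0.16 -0.1   1.81  0.    1.44 -0.17]
```

View pics/s8.png

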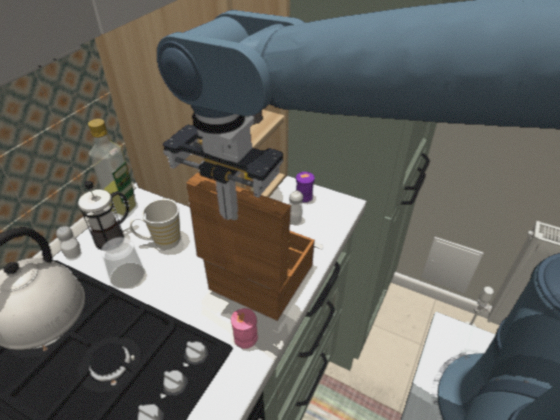

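>>> jog_arm(targets=[[0, 7, 0, 0, 1], [0, 14, 1, 0, 1], [0, 21, 1.5, 0, 1], [0, 28, 2.5, 0, 1], [0, 36, 4, 0, 1]])

```text
time_s: 14.08
eef_pos: [0.5231, -0.0065, 0.3629]
orientation: [-0.0, 1.0, 0.003, -0.0]
ft_force: [-1.7, 2.4, 0.2]
opening: 0.0004
```

>>> jog_arm(targets=[[0, 7, 2, 0, 1], [0, 14, 4, 0, 1], [0, 21, 6.5, 0, 1], [0, 28, 9, 0, 1], [0, 35, 12, 0, 1]])

```text
time_s: 14.5
eef_pos: [0.5233, -0.0414, 0.3505]
orientation: [-0.0, 1.0, 0.003, -0.0]
ft_force: [-0.4, 2.8, -0.6]
opening: 0.0003
```

```bash
python3 to.py 0.522 -0.0873 0.317
```

```text
t 14.5 pos [ 0.5233 -0.0414  0.3505] tool x ang 0.006 shift [-1.5 45.9 33.5] turn to 0: 0.006 F [-0.4   2.82 -0.56] open 0.0003 tilt [-5.e-04  4.e-04 -1.e+00] j [-0.3  -0.09  1.82  0.    1.41 -0.3 ]
```

>>> jog_arm(targets=[[-1, 6, 3, 0, 1], [-1, 12, 6, 0, 1], [-1, 18, 10, 0, 1], [-1, 24, 14, 0, 1], [-1, 30, 18.5, 0, 1]])

```text
time_s: 14.92
eef_pos: [0.5226, -0.0713, 0.3322]
orientation: [-0.0, 1.0, 0.003, -0.0]
ft_force: [-1.4, 3.3, -0.2]
opening: 0.0006
```

>>> jog_arm(targets=[[0, 5, 4.5, 0, 1], [0, 10, 9, 0, 1], [0, 15, 14, 0, 1], [0, 20, 19.5, 0, 1], [0, 24, 24.5, 0, 1]])

```text
time_s: 15.33
eef_pos: [0.5226, -0.0954, 0.3075]
orientation: [0.0, 1.0, 0.003, -0.0]
ft_force: [-0.2, 2.2, 1.2]
opening: 0.0006
```

```bash
python3 to.py 0.522 -0.1138 0.278
```

```text
t 15.33 pos [ 0.5226 -0.0954  0.3075] tool x ang 0.006 shift [-0.7 18.4 29.5] turn to 0: 0.006 F [-0.2   2.23  1.16] open 0.0006 tilt [-3.e-04 -2.e-04 -1.e+00] j [-0.39 -0.04  1.86 -0.    1.33 -0.4 ]
```

>>> jog_arm(targets=[[0, 4, 6, 0, 1], [0, 8, 12, 0, 1], [0, 12, 18, 0, 1], [0, 15, 24, 0, 1], [0, 18, 30, 0, 1]])

```text
time_s: 15.75
eef_pos: [0.5228, -0.1134, 0.2776]
orientation: [0.0, 1.0, 0.003, -0.0]
ft_force: [-1.9, 1.3, 1.8]
opening: 0.0005
```

>>> jog_arm(targets=[[0, 3, 6, 0, 1], [0, 5, 12, 0, 1], [0, 7, 18, 0, 1], [0, 9, 23, 0, 1], [0, 11, 28, 0, 1]])

```text
time_s: 16.17
eef_pos: [0.5229, -0.1238, 0.2495]
orientation: [-0.0, 1.0, 0.003, 0.0]
ft_force: [-0.7, 2.3, 1.8]
opening: 0.0006
```

```bash
python3 to.py 0.5215 -0.130 0.220
```

```text
t 16.17 pos [ 0.5229 -0.1238  0.2495] tool x ang 0.006 shift [-1.5  6.2 29.5] turn to 0: 0.006 F [-0.69  2.27  1.83] open 0.0006 tilt [ 2.e-04  7.e-04 -1.e+00] j [-0.44  0.04  1.89  0.    1.21 -0.45]
```

>>> jog_arm(targets=[[-1, 2, 6, 0, 1], [-1, 3, 12, 0, 1], [-1, 4, 18, 0, 1], [-1, 5, 23, 0, 1], [-1, 5, 28, 0, 1]])

```text
time_s: 16.58
eef_pos: [0.5222, -0.1291, 0.2219]
orientation: [0.0, 1.0, 0.003, 0.0]
ft_force: [1.8, 0.4, 2.6]
opening: 0.0009
```

>>> jog_arm(targets=[[0, 1, 2, 0, 1], [0, 1, 4, 0, 1], [0, 1, 6, 0, 1], [0, 1, 7, 0, 1], [0, 1, 8, 0, 1]])

```text
time_s: 17.0
eef_pos: [0.5219, -0.13, 0.2141]
orientation: [0.0, 1.0, 0.003, -0.0]
ft_force: [-0.5, 0.6, 3.0]
opening: 0.0008
```

>>> jog_arm(targets=[[0, 0, 1, 0, 1], [0, 0, 2, 0, 1], [0, 0, 3, 0, 1], [0, 0, 4, 0, 1]])

```text
time_s: 17.33
eef_pos: [0.5219, -0.13, 0.2101]
orientation: [0.0, 1.0, 0.003, 0.0]
ft_force: [0.4, 0.0, 2.6]
opening: 0.0005
```

>>> jog_arm(targets=[[0, 0, 0.4, 0, 1], [0, 0, 0.8, 0, 1]])

```text
time_s: 17.5
eef_pos: [0.5219, -0.13, 0.2093]
orientation: [0.0, 1.0, 0.003, -0.0]
ft_force: [-1.2, -1.0, 3.4]
opening: 0.0004
```

>>> jog_arm(targets=[[0, 0, 0.4, 0, 1], [0, 0, 0.8, 0, 1]])

```text
time_s: 17.67
eef_pos: [0.5219, -0.13, 0.2086]
orientation: [0.0, 1.0, 0.003, -0.0]
ft_force: [-0.6, 0.5, 3.2]
opening: 0.0006
```

>>> jog_arm(targets=[[0, 0, 0.4, 0, 1], [0, 0, 0.8, 0, 1]])

```text
time_s: 17.83
eef_pos: [0.522, -0.13, 0.2078]
orientation: [0.0, 1.0, 0.003, 0.0]
ft_force: [-1.1, -0.8, 4.3]
opening: 0.0004
```

>>> jog_arm(targets=[[0, 0, 0.4, 0, 1], [0, 0, 0.8, 0, 1]])

```text
time_s: 18.0
eef_pos: [0.5219, -0.1299, 0.2069]
orientation: [0.0, 1.0, 0.003, 0.0]
ft_force: [-0.5, -1.7, 4.4]
opening: 0.0005
```

>>> jog_arm(targets=[[0, 0, 0.3, 0, 1], [0, 0, 0.6, 0, 1]])

```text
time_s: 18.17
eef_pos: [0.522, -0.1299, 0.2065]
orientation: [0.0, 1.0, 0.003, 0.0]
ft_force: [-2.6, -1.3, 5.0]
opening: 0.0006
```

>>> jog_arm(targets=[[0, 0, 0.3, 0, 1], [0, 0, 0.5, 0, 1]])

```text
time_s: 18.33
eef_pos: [0.522, -0.13, 0.2062]
orientation: [0.0, 1.0, 0.003, -0.0]
ft_force: [-1.8, -1.4, 6.6]
opening: 0.0006
```

>>> jog_arm(targets=[[0, 0, 0.3, 0, 1], [0, 0, 0.4, 0, 1]])

```text
time_s: 18.5
eef_pos: [0.522, -0.13, 0.206]
orientation: [0.0, 1.0, 0.003, -0.0]
ft_force: [-3.1, -1.1, 8.7]
opening: 0.0005
```

>>> jog_arm(targets=[[0, 0, 0.1, 0, 1], [0, 0, 0.1, 0, 1]])

```text
time_s: 18.67
eef_pos: [0.522, -0.13, 0.2059]
orientation: [0.0, 1.0, 0.003, -0.0]
ft_force: [-2.8, -0.7, 7.9]
opening: 0.0005
```

The same stop again, at 7.9 N and the same depth. I let go.

>>> jog_arm(targets=[[0, 0, -4, 0, 1], [0, 0, -12, 0, 1], [0, 0, -30, 0, 1], [0, 0, -60, 0, 1], [0, 0, -95, 0, 1]])

```text
time_s: 19.08
eef_pos: [0.5206, -0.1288, 0.2988]
orientation: [-0.002, 1.0, 0.003, -0.003]
ft_force: [0.3, -0.0, -0.6]
opening: 0.0007
```

>>> jog_arm(targets=[[0, 0, -30, 0, 1], [0, 0, -60, 0, 1], [0, 0, -60, 0, 1], [0, 0, -60, 0, 1], [0, 0, -60, 0, 1]])

```text
time_s: 19.5
eef_pos: [0.5214, -0.1294, 0.3589]
orientation: [-0.001, 1.0, 0.003, -0.001]
ft_force: [-0.8, -0.1, -0.1]
opening: 0.0007
```

```bash
python3 to.py 0.522 -0.13 0.30
python3 - <<'E'
from station import viewer
from h import *
b=viewer.capture('scene')
cv2.imwrite('pics/s9.png',b[:,:,::-1])
E
```

```text
t 19.5 pos [ 0.5214 -0.1294  0.3589] tool x ang 0.006 shift [ 0.7  0.7 58.9] turn to 0: 0.006 F [-0.79 -0.07 -0.14] open 0.0007 tilt [-0.002   0.0015 -1.    ] j [-0.45 -0.06  1.78  0.    1.42 -0.46]
```

View pics/s9.png

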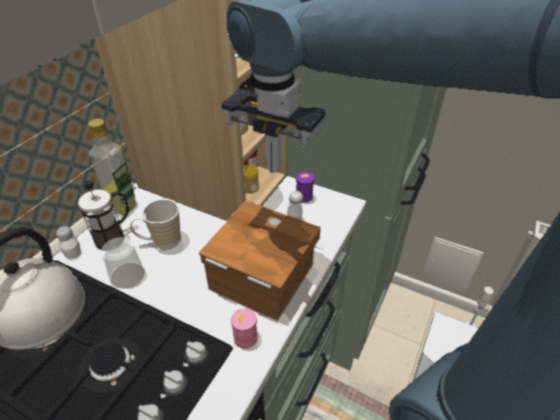

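The hatch is shut with its disc back at (275,222). I wait a second and check that it stays.

>>> jog_arm(targets=[[0, 0, 0, 0, 1], [0, 0, 0, 0, 1], [0, 0, 0, 0, 1], [0, 0, 0, 0, 1], [0, 0, 0, 0, 1]])

```text
time_s: 19.97
eef_pos: [0.5219, -0.1298, 0.3599]
orientation: [-0.0, 1.0, 0.003, -0.0]
ft_force: [-0.5, 0.3, -0.3]
opening: 0.0005
```

>>> jog_arm(targets=[[0, 0, 0, 0, 1], [0, 0, 0, 0, 1], [0, 0, 0, 0, 1], [0, 0, 0, 0, 1], [0, 0, 0, 0, 1]])

```text
time_s: 20.38
eef_pos: [0.5219, -0.1299, 0.3603]
orientation: [0.0, 1.0, 0.003, 0.0]
ft_force: [0.1, -1.4, 0.4]
opening: 0.0005
```

Run:
```python
from station import viewer
from h import *
b=viewer.capture('scene')[:,:,::-1]
a=cv2.imread('pics/scene0.png')
x=np.hstack([a[160:310,190:370],b[160:310,190:370]])
cv2.imwrite('pics/s10.png',cv2.resize(x,None,fx=2.2,fy=2.2))
```

```text
(no output)
```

View pics/s10.png

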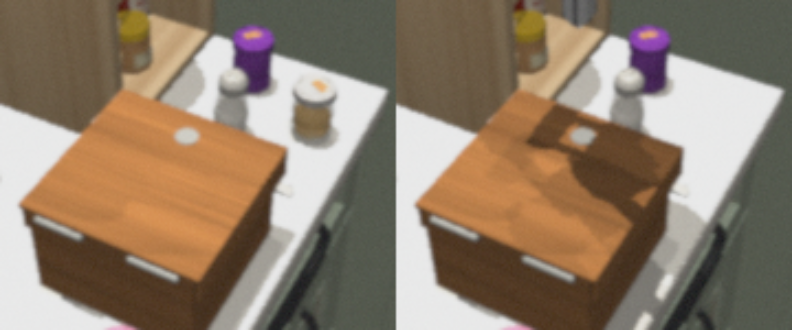

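The hatch sits exactly as at the start (left = start, right = now), and the shaker and spoon tip have not moved. I hand in the job.

```bash
python3 -c "
from station import env
env.close_job()"
```

```text
the job is handed in; nothing more can be done
```

The honey jar is in the box's large compartment and the hatch is latched shut. I handed the job in at about 20.4 s of the 72 s allowed. No verdict is reported.

- **Opening:** I pressed the hatch until I felt its stop, about 11 mm down at 7.7 N, and it sprang fully open.
- **Placing:** I set the jar down near the suggested point and let go when the force showed it was on the floor. The wrist picture taken before closing showed it upright there; with the hatch shut it can't be seen any more.
- **Closing:** I swung the hatch shut along its arc at forces up to about 6.5 N. I then pressed it to the same stop. Readings there peaked at 8.7 N vertically, about 9.3 N with the sideways part, under the 12 N limit.
- **Last check:** More than a second after I let go, the hatch sat exactly where it was at the start. The shaker and the visible end of the teaspoon had not moved, and the arm was clear of everything.

No check failed or disagreed.

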